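# Set out samples for the spectrometer run

### The job

Set out the samples upright on the four metal discs, each centred on its own disc: in the front row of three, the small jar goes on the end disc next to the beaker, the small white bottle on the end disc farthest from the beaker, and the short tube between them on the middle disc; the tall tube goes on the single disc behind the short tube. Leave the beaker where it stands.

Things in the scene. Friction and masses are not known exactly. Their poses are not given: they have to be found in the camera images.
- jar_center (a point): squat cylindrical screw-capped jar, 41 mm diameter, 53 mm high, the lowest of the four samples (orange cap, the top 15 mm); loose, upright; the point is its centre, half-way up; z is its long axis. Grasp round the cap or body.
- bottle_center (a point): small round white plastic reagent bottle (not the bigger, 189 mm high white bottle at the back), body 50 mm diameter up to 79 mm, shoulder and 32 mm cap above it, 100 mm high in all; loose, upright; point at its centre half-way up; z is its long axis. Grasp round the body.
- tube_center (a point): short screw-capped sample tube, 94 mm high, body 34 mm diameter, cap 41 mm diameter over the top 19 mm (teal); loose, upright; point at its centre half-way up; z is its long axis. Grasp by the cap or body.
- tall_tube_center (a point): tall slim capped tube, 156 mm high, body 30 mm diameter, cap 34 mm diameter over the top 19 mm (purple); loose, upright; point at its centre half-way up; z is its long axis. Grasp by or just below the cap.
- beaker_center (a point): open clear beaker, 76 mm across and 85 mm high, standing loose on the worktop beyond the left or the right end of the front row, about 100 mm from the centre of that end disc; it tells which end is which and must not be moved. Point at its centre half-way up.
- disc_left_top (a point): low fixed disc, 76 mm across and 5 mm high, bare metal rim and dark rubber top with a small metal dot at its centre; the point is the centre of its upper face. Left end (+y) of the front row, about 95 mm from the middle disc.
- disc_middle_top (a point): low fixed disc, 76 mm across and 5 mm high, bare metal rim and dark rubber top with a small metal dot at its centre; the point is the centre of its upper face. Middle of the front row of three.
- disc_right_top (a point): low fixed disc, 76 mm across and 5 mm high, bare metal rim and dark rubber top with a small metal dot at its centre; the point is the centre of its upper face. Right end (-y) of the front row, about 95 mm from the middle disc.
- disc_rear_top (a point): low fixed disc, 76 mm across and 5 mm high, bare metal rim and dark rubber top with a small metal dot at its centre; the point is the centre of its upper face. Stands alone behind the middle disc (farther from the robot), about 90 mm from it.
There are look-alikes about, which are no part of the job. What is shaped like the part that bears jar_center but blue is not meant.

How it is judged:
By the outcome, as a careful person would: the job done as asked, in the order asked, and still so for the second after the job is handed in, with the robot touching nothing.
It also fails if it takes over 104 s, if anything falls off the work surface, if the arm or the gripper's body presses on something with over 40 N, if the wrist force passes 120 N, or if a joint passes its speed limit or range.

### The arm

A 7-joint arm with a two-finger parallel gripper is mounted at the origin on a cart in front of the work surface, level with it; the furniture and walls round the work are solid. World frame = base frame: x ahead of the robot, y to its left, z up, the work surface at z = 0. Lengths are in m, angles in degrees, forces in N, time in s.
With the tool pointing down it reaches from about 0.425 to 0.95 m from the base axis. Payload 4.7 kg.
Tool frame: the origin (TCP) lies midway between the tips of the shut fingers; the grasp point (between the pads) lies 19 mm behind it (arm.grip_point_offset is the distance from the TCP to the grasp point, in m); x points along the fingers, y is the direction in which the jaws open and shut, and the axes are right-handed (so a half turn about x gives the same grasp; the last joint's range is limited). The gripper opens to 87 mm and grips with 3 to 60 N. Pads are 19 mm wide; open, the fingers measure 117 mm over their backs; the gripper's body (75 mm by 190 mm) begins 51 mm behind the grasp point.
Start: joints at [62.63, 26.849, -2.785, 87.806, 1.381, 65.374, -4.715], TCP at [0.293, -0.608, 0.223] pointing down, gripper open.
Joint ranges: [-148.3, 148.3], [-19.14, 114.17], [-79.39, 73.82], [5.75, 140.21], [-59.74, 239.74], [12.07, 113.84], [-152.46, 152.46]. Speed limits (degrees/s): [147.25, 147.25, 180, 180, 180, 180, 180].

### API

Orientations are given as a 3x3 rotation matrix whose columns are the frame's x, y, z axes.
In Python, from bench import arm, fingers, kinematics, observe, cams gives the robot as it stands. Calls block until the motion is done:
- arm.move_ptp(position, orientation): joint-space move of the TCP to a pose.
- arm.movel(position, ori=None, velocity=0.15, force_limit=None): straight line of the TCP; ori=None keeps the orientation; velocity is the mean speed in m/s. With force_limit (N) it stops when the force on the tool has changed by that much, and returns True; else False.
- arm.move_joints(angles): joint-space move.
- fingers.gripper_to(opening, grip_force=None): finger opening in m; grip_force is the grip in N (None keeps the last); returns when the fingers have stopped.
- arm.wait(seconds).
- kinematics.ik(position, orientation): joint angles nearest the present ones, or None.
- observe(): the state.
- cams.get_image(name): name is "scene" or "top" or "wrist"; returns the picture (400x640x3 uint8, red, green, blue); there is no depth.
- cams.camera_info(name): a dict with "fx", "fy", "cx", "cy" (pixels), "distortion" ([k1, k2, p1, p2, k3] as OpenCV has them; the pictures are not rectified), "T" (4x4, takes a point from camera to world coordinates); the wrist camera has in their place "mount" (4x4, takes a point from camera to tool coordinates, whose origin is the TCP and whose axes are the tool frame's). Camera axes: x right, y down, z forward; pixel columns grow to the right and rows downward; lengths in m; the calibration is good to about 2 mm. A picture is of the moment at which its call begins: read the wrist's pose just before it. camera_info takes no time and is no camera call.
A pose or a line that the arm cannot do raises arm.PlanningError and nothing moves.
- arm.close_job(): hands the job in, once; it reports no verdict.
The state is a dict: "time": time; "joints": joint angles; "dq": joint speeds; "effort": joint torques, N m; "eef_pos": TCP position; "tcp_rot": TCP orientation; "wrist_force": force on the tool from outside, world axes, zero at the start; "wrist_torque": the same for the moment, N m; "finger_gap": finger opening in m.
Only numpy, scipy, OpenCV 4.12 (cv2) and the standard library are available. Lean on these libraries where they do the work, as an engineer would, in place of code of your own. Each camera call takes 0.05 s, during which the arm holds its last target. There are 200 camera calls.

## Working session

There is one attempt and no reset: what is moved stays moved. The work goes in short steps, each a Python script; the robot and the scene stay as the last script left them, time stands still between calls to the robot, and variables do not carry over. Pictures are saved under pics/ and viewed, about 12 in all and at most 16, crops included, and the job is handed in when it is done.

```bash
mkdir -p pics; ls; python3 - <<'E'
from bench import arm, fingers, kinematics, observe, cams
import cv2
for n in("scene","top"):
    cv2.imwrite(f"pics/{n}0.png",cams.get_image(n)[:,:,::-1]); i=cams.camera_info(n); print(n,i)
print(cams.camera_info("wrist")); s=observe(); print(s['time'],s['eef_pos'],s['tcp_rot'],s['finger_gap'],arm.grip_point_offset)
E
```

```text
pics
scene {'fx': 474.9806822584253, 'fy': 474.9806822584253, 'cx': 310.6010015456121, 'cy': 188.84455011269932, 'distortion': array([-0.03884314,  0.        ,  0.        ,  0.        ,  0.        ]), 'T': array([[-0.63731478, -0.5807853 ,  0.50647636, -0.20365379],
       [-0.77060233,  0.48150772, -0.41751929,  0.61902681],
       [-0.00138322, -0.65638308, -0.7544265 ,  1.04328335],
       [ 0.        ,  0.        ,  0.        ,  1.        ]])}
top {'fx': 366.94703093540784, 'fy': 366.94703093540784, 'cx': 322.05941407405, 'cy': 201.51484602835552, 'distortion': array([0.0162624, 0.       , 0.       , 0.       , 0.       ]), 'T': array([[-1.41704949e-03, -9.86973256e-01,  1.60878168e-01,
         3.20673441e-01],
       [-9.99980894e-01,  4.30563116e-04, -6.16658025e-03,
         8.20273378e-02],
       [ 6.01698158e-03, -1.60883832e-01, -9.86955008e-01,
         1.06905268e+00],
       [ 0.00000000e+00,  0.00000000e+00,  0.00000000e+00,
         1.00000000e+00]])}
{'fx': 291.9867746736881, 'fy': 291.9867746736881, 'cx': 319.6367691809114, 'cy': 195.76045541421166, 'distortion': array([-0.04248462,  0.        ,  0.        ,  0.        ,  0.        ]), 'mount': array([[ 6.05197959e-04, -2.97485755e-01,  9.54726065e-01,
        -1.61750960e-01],
       [ 9.99999749e-01,  5.31176913e-04, -4.68385916e-04,
        -9.19125711e-04],
       [-3.67790307e-04,  9.54726109e-01,  2.97486001e-01,
        -8.40789676e-02],
       [ 0.00000000e+00,  0.00000000e+00,  0.00000000e+00,
         1.00000000e+00]])}
0.1 [ 0.29265336 -0.60767663  0.22161951] [[-8.04708333e-04  4.33925959e-01 -9.00948175e-01]
 [ 1.53006389e-03 -9.00946878e-01 -4.33926701e-01]
 [-9.99998506e-01 -1.72769270e-03  6.10650193e-05]] 0.08696406829018676 0.0187
```

View pics/scene0.png

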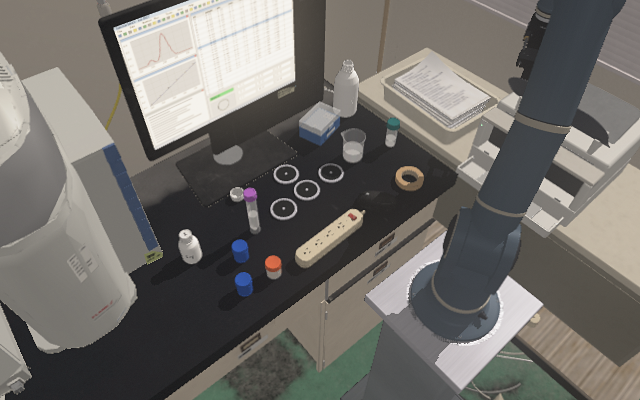

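View pics/top0.png

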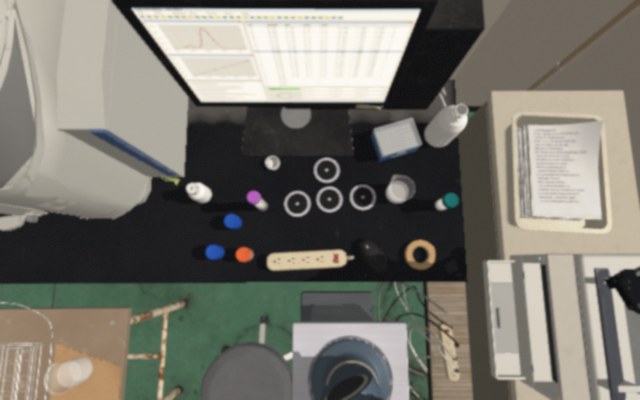

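The beaker (400,190 in top) stands at the right (-y) end. So the jar goes right, the bottle left, the short tube in the middle and the tall tube at the rear. In top, the samples are at: bottle (199,192), purple (254,198), teal (450,201), orange (244,255).

```bash
cat > h.py <<'E'
import numpy as np, cv2
from bench import arm, fingers, kinematics, observe, cams
def ray(uv,n,T=None):
    i=cams.camera_info(n); K=np.array([[i['fx'],0,i['cx']],[0,i['fy'],i['cy']],[0,0,1]])
    p=cv2.undistortPoints(np.array([[uv]],float),K,i['distortion'])[0,0]
    T=i['T'] if T is None else T
    return T[:3,3],T[:3,:3]@np.array([p[0],p[1],1])
def onplane(uv,n,z,T=None):
    o,d=ray(uv,n,T); return o+d*(z-o[2])/d[2]
def proj(P,n,T=None):
    i=cams.camera_info(n); K=np.array([[i['fx'],0,i['cx']],[0,i['fy'],i['cy']],[0,0,1]])
    T=i['T'] if T is None else T; q=np.linalg.inv(T)
    return cv2.projectPoints(np.array([P],float),cv2.Rodrigues(q[:3,:3])[0],q[:3,3],K,i['distortion'])[0][0,0]
def wristT():
    s=observe(); T=np.eye(4); T[:3,:3]=s['tcp_rot']; T[:3,3]=s['eef_pos']
    return T@cams.camera_info("wrist")['mount']
def blobs(m,amin=15):
    n,l,st,c=cv2.connectedComponentsWithStats(m.astype(np.uint8))
    return [(c[k].round(1),st[k]) for k in range(1,n) if st[k][4]>=amin]
HUE=dict(orange=(3,20),teal=(78,98),purple=(130,165))
def cmask(im,c):
    h=cv2.cvtColor(im,cv2.COLOR_RGB2HSV); lo,hi=HUE[c]
    return (h[...,0]>=lo)&(h[...,0]<=hi)&(h[...,1]>110)&(h[...,2]>60)
E
python3 - <<'E'
from h import *
for n in("top","scene"):
    im=cv2.imread(f"pics/{n}0.png")[:,:,::-1].copy()
    for c in HUE:
        for b,s in blobs(cmask(im,c)):
            z=dict(orange=.046,teal=.085,purple=.147)[c]
            if s[4]<900: print(n,c,b,s,onplane(b,n,z)[:2].round(3))
    g=im.min(2)>110
    for b,s in blobs(g):
        if 15<s[2]<45 and 12<s[3]<45:
            x=(s[0]+s[2]/2-.5,s[1]+s[3]/2-.5); print(n,"white",x,s,onplane(x,n,.005)[:2].round(3))
print(onplane((199,192),"top",.08), onplane((347,390),"top",0))
im=cv2.imread("pics/scene0.png"); cv2.imwrite("pics/s1.png",cv2.resize(im[90:310,150:450],None,fx=2.6,fy=2.6,interpolation=2))
E
```

```text
top orange [415.4 248.2] [405 240  29  22 154] [ 0.356 -0.183]
top orange [243.1 254.1] [235 246  17  17 240] [0.341 0.293]
top orange [335.5 257.9] [334 255   4   7  24] [0.33  0.039]
top orange [146.3 316.4] [142 314  10   6  21] [0.177 0.545]
top orange [ 64.6 353.5] [ 55 346  31  16 241] [0.086 0.748]
top orange [160.9 375.4] [159 372   4   7  21] [0.03  0.495]
top teal [450.8 199.8] [443 193  16  15 188] [ 0.486 -0.274]
top purple [251.8 196.2] [246 190  13  14 129] [0.485 0.255]
top white (np.float64(295.5), np.float64(117.5)) [282 109  28  18 408] [0.754 0.156]
top white (np.float64(326.5), np.float64(170.0)) [314 158  26  25 219] [0.589 0.062]
top white (np.float64(397.5), np.float64(189.0)) [387 176  22  27 398] [ 0.532 -0.148]
top white (np.float64(198.5), np.float64(192.0)) [186 182  26  21 385] [0.523 0.438]
top white (np.float64(329.0), np.float64(199.0)) [316 186  27  27 236] [0.502 0.055]
top white (np.float64(361.0), np.float64(197.5)) [350 186  23  24 132] [ 0.506 -0.039]
top white (np.float64(297.0), np.float64(203.5)) [284 191  27  26 235] [0.488 0.149]
top white (
[... 1029 characters left out ...]
53] [ 0.347 -0.214]
scene white (np.float64(306.5), np.float64(189.5)) [294 180  26  20 157] [0.499 0.055]
scene white (np.float64(283.0), np.float64(208.5)) [270 198  27  22 170] [0.487 0.15 ]
scene white (np.float64(190.0), np.float64(246.0)) [179 229  23  35 573] [0.542 0.416]
scene white (np.float64(319.0), np.float64(309.5)) [311 296  17  28  88] [0.188 0.271]
scene white (np.float64(259.5), np.float64(342.0)) [251 335  18  15  80] [0.212 0.428]
scene white (np.float64(222.5), np.float64(357.5)) [214 351  18  14  29] [0.235 0.512]
scene white (np.float64(12.5), np.float64(388.0)) [  0 377  26  23 180] [0.465 0.904]
[0.50837721 0.41200684 0.08      ] [-0.0233972   0.00839209  0.        ]
```

View pics/s1.png

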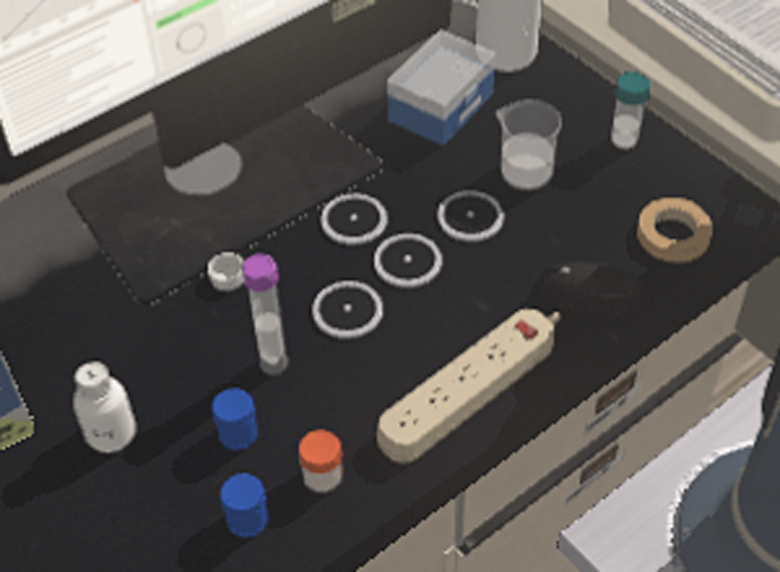

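Disc spacings match: 95, 94.5 and 88 mm. The samples agree across the two views to within 7 mm. Next I check monitor clearance and IK options with the jaws along x.

```bash
cat >> h.py <<'E'
def tri(a,b):
    (o1,d1),(o2,d2)=ray(a,"top"),ray(b,"scene")
    t=np.linalg.lstsq(np.c_[d1,-d2],o2-o1,rcond=None)[0]; p,q=o1+d1*t[0],o2+d2*t[1]
    return (p+q)/2,np.linalg.norm(p-q)
def R(deg):  # tool down, jaw axis (tool y) at deg from world x
    a=np.radians(deg); x=np.array([0,0,-1.]); y=np.array([np.cos(a),np.sin(a),0]); return np.c_[x,y,np.cross(x,y)]
G=arm.grip_point_offset
D=dict(left=(.4875,.1495),middle=(.5005,.055),right=(.504,-.0395),rear=(.588,.062))
S=dict(jar=(.340,.293),tube=(.488,-.277),tall=(.4865,.252),bottle=(.51,.41))
E
python3 - <<'E'
from h import *
print("monitor LL",tri((190,103),(155,159)),"LR",tri((422,108),(322,101)))
print("bottle cap",tri((194,187),(185,236)))
for k,p in {**D,**S}.items():
  for a in(0,180,-90,90,-45,45,135,-135):
    print(k,a,[None if (j:=kinematics.ik([*p,z],R(a))) is None else (np.round(j).astype(int).tolist() if z<.1 else 'ok') for z in(.03,.25)])
E
```

```text
monitor LL (array([0.69991016, 0.3952505 , 0.2018984 ]), np.float64(0.02517775341413063)) LR (array([ 0.77645386, -0.23291192,  0.012408  ]), np.float64(0.011901350491827938))
bottle cap (array([0.52166568, 0.42544848, 0.08160062]), np.float64(0.0008486881155934386))
left 0 [[8, 32, -38, 118, 31, 40, -50], 'ok']
left 180 [[27, 47, -68, 117, 55, 56, 110], 'ok']
left -90 [[-2, 29, -24, 118, 19, 36, -130], 'ok']
left 90 [[11, 33, -42, 118, 34, 41, 37], 'ok']
left -45 [[8, 32, -38, 118, 30, 40, -95], 'ok']
left 45 [[10, 33, -40, 118, 33, 41, -7], 'ok']
left 135 [[27, 47, -68, 117, 55, 56, 65], 'ok']
left -135 [[-53, 32, 41, 121, -35, 38, -123], 'ok']
middle 0 [[14, 30, -31, 119, 25, 38, -34], 'ok']
middle 180 [[38, 47, -68, 118, 55, 56, 120], 'ok']
middle -90 [[5, 28, -20, 119, 16, 35, -116], 'ok']
middle 90 [[20, 32, -40, 119, 32, 40, 49], 'ok']
middle -45 [[10, 29, -26, 119, 21, 36, -75], 'ok']
middle 45 [[18, 31, -36, 119, 29, 39, 7], 'ok']
middle 135 [[38, 47, -68, 118, 55, 56, 75], 'ok']
middle -135 [[-43, 32, 41, 122, -35, 38, -113], 'ok']
right 0 [[22, 29, -28, 119, 23, 37, -21], 
[... 1588 characters left out ...]
ok']
tall -90 [[-9, 33, -30, 113, 24, 40, -144], 'ok']
tall 90 [[8, 42, -55, 112, 45, 50, 19], 'ok']
tall -45 [[-3, 35, -38, 113, 31, 43, -105], 'ok']
tall 45 [[6, 40, -51, 112, 42, 48, -24], 'ok']
tall 135 [[15, 50, -68, 112, 56, 59, 56], 'ok']
tall -135 [[-62, 35, 41, 116, -35, 41, -134], 'ok']
bottle 0 [[-11, 47, -49, 98, 41, 55, -75], 'ok']
bottle 180 [[-1, 58, -68, 97, 58, 68, 94], 'ok']
bottle -90 [[-56, 38, 19, 101, -17, 44, -118], 'ok']
bottle 90 [[-8, 49, -54, 97, 46, 58, 12], 'ok']
bottle -45 [[-18, 42, -36, 98, 31, 50, -112], 'ok']
bottle 45 [[-6, 50, -56, 97, 48, 60, -34], 'ok']
bottle 135 [[-1, 58, -68, 97, 58, 68, 49], 'ok']
bottle -135 [[-76, 48, 52, 102, -46, 54, -139], 'ok']
```

```bash
python3 - <<'E'
from h import *
print("box corner base",onplane((160,258),"scene",0),onplane((185,178),"top",.2),onplane((185,178),"top",.0))
for z in(.1,.2,.3): print("mon",z,onplane((325,106),"top",z)[:2])
arm.move_ptp([*S['tube'],.215],R(0))
T=wristT(); cv2.imwrite("pics/w1.png",cams.get_image("wrist")[:,:,::-1]); np.save("pics/w1T.npy",T)
print(observe()['time'],observe()['eef_pos'])
im=cv2.imread("pics/w1.png")[:,:,::-1].copy()
for b,s in blobs(cmask(im,'teal')): print(b,s,onplane((b[0],s[1]),"wrist",.094,T),onplane((b[0],s[1]+s[3]),"wrist",.075,T))
E
```

```text
box corner base [0.56290599 0.49435955 0.        ] [0.5199852  0.40734817 0.2       ] [0.56585394 0.48221608 0.        ]
mon 0.1 [0.74875506 0.06738174]
mon 0.2 [0.70457979 0.06889307]
mon 0.3 [0.66040452 0.0704044 ]
1.5833 [ 0.48727518 -0.27919531  0.21483652]
[316.  182.2] [ 296  163   41   40 1303] [ 0.48508518 -0.24980743  0.094     ] [ 0.48452181 -0.29765588  0.075     ]
```

View pics/w1.png

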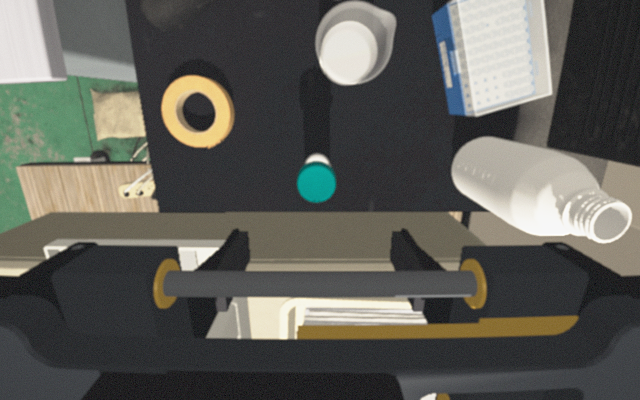

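The cap is a clean 41 px disc at (316,182), and the tall white bottle is well clear at +x. The visible side faces +y, so I redo the planes with that in mind, then grasp and place the tube.

```bash
cat >> h.py <<'E'
def cap_xy(im,T,c,ztop,zbot):
    """camera on tool -z side sees the side facing it (image up): upper edge lies at zbot, lower at ztop"""
    b,s=max(blobs(cmask(im,c)),key=lambda t:t[1][4]); u=s[0]+s[2]/2-.5
    p=onplane((u,s[1]-.5),"wrist",zbot,T); q=onplane((u,s[1]+s[3]-.5),"wrist",ztop,T)
    return ((p+q)/2)[:2], np.linalg.norm(p-q), s
def snap(name):
    T=wristT(); im=cams.get_image("wrist"); cv2.imwrite(f"pics/{name}.png",im[:,:,::-1]); np.save(f"pics/{name}T.npy",T); return im.copy(),T
def pick(xy,zg,a,lift,opening,f,v=.2):
    fingers.gripper_to(opening); arm.movel([*xy,zg-G],R(a),velocity=v)
    fingers.gripper_to(0,grip_force=f); s=observe(); print("gap",s['finger_gap'],s['time'])
    arm.movel([*xy,zg-G+lift],velocity=v); print("gap",observe()['finger_gap'])
def place(xy,zg,a,lift,opening,v=.2):
    arm.move_ptp([*xy,zg-G+lift],R(a)); arm.movel([*xy,zg-G+.02],velocity=v)
    hit=arm.movel([*xy,zg-G+.003],velocity=.04,force_limit=4)
    s=observe(); print("hit",hit,s['eef_pos'],s['wrist_force'],s['time'])
    fingers.gripper_to(opening); arm.movel([*xy,zg-G+lift],velocity=v+.05)
    print("t",observe()['time'])
E
python3 - <<'E'
from h import *
im=cv2.imread("pics/w1.png")[:,:,::-1].copy(); T=np.load("pics/w1T.npy")
xy,d,s=cap_xy(im,T,'teal',.094,.075); print(xy,d)
assert abs(d-.041)<.004 and np.hypot(*(xy-S['tube']))<.015
zg=.084
pick(xy,zg,0,.12,.07,15)
im,T=snap("w2")
place(D['middle'],zg+.005,0,.12,.07)
im,T=snap("w3"); print(cap_xy(im,T,'teal',.099,.08)[:2])
E
```

```text
[ 0.48481716 -0.27180571] 0.04222234048613852
gap 0.04022967307289103 3.7417
gap 0.040335894266907125
hit False [0.50045978 0.05508014 0.07319441] [ 0.26124281 -0.42648935 -0.91744198] 7.0083
t 8.4333
(array([0.50036399, 0.05589625]), np.float64(0.04290254882729768))
```

```bash
python3 -c "
import cv2,numpy as np
cv2.imwrite('pics/c.png',np.hstack([cv2.imread('pics/w2.png')[:,120:520],cv2.imread('pics/w3.png')[:,120:520]]))"
```

```text
(no output)
```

View pics/c.png

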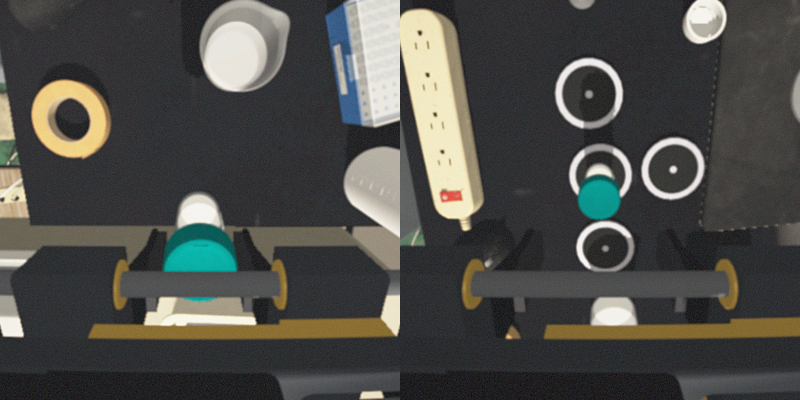

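The tube stands on the middle disc. In w3 the other disc dots show at (309,94) left, (393,169) rear and (325,247) right. I measure them once more from here, then view the jar.

```bash
python3 - <<'E'
from h import *
im=cv2.imread("pics/w3.png"); T=np.load("pics/w3T.npy"); g=im.min(2)
for k,(u,v) in dict(left=(309,94),rear=(393,169),right=(325,247)).items():
    w=g[v-9:v+10,u-9:u+10]; b=max(blobs(w>90,2),key=lambda t:t[1][4]); p=b[0]+[u-9,v-9]
    print(k,p,b[1][4],onplane(p,"wrist",.005,T)[:2].round(4),D[k])
# ring edges of middle: right/left extremes and top edge
m=(g[130:215,280:360]>130); ys,xs=np.where(m); print(xs.min()+280,xs.max()+280,ys.min()+130)
print(onplane((320,ys.min()+130-.5),"wrist",.005,T)[1]-.038, (onplane((xs.min()+279.5,173),"wrist",.005,T)+onplane((xs.max()+280.5,173),"wrist",.005,T))[0]/2)
arm.move_ptp([*S['jar'],.17],R(0))
im,T=snap("w4"); print(cap_xy(im,T,'orange',.053,.038)); print(observe()['time'])
E
```

```text
left [308.6  93.8] 51 [0.489  0.1509] (0.4875, 0.1495)
rear [392.9 169.1] 63 [0.5904 0.0644] (0.588, 0.062)
right [325.  248.2] 33 [ 0.5086 -0.042 ] (0.504, -0.0395)
289 351 145
0.05591060433738638 0.501907720632286
(array([0.53966199, 0.11752646]), np.float64(0.023161090857272554), array([444, 318,  75,  20, 581], dtype=int32))
9.6417
```

View pics/w4.png

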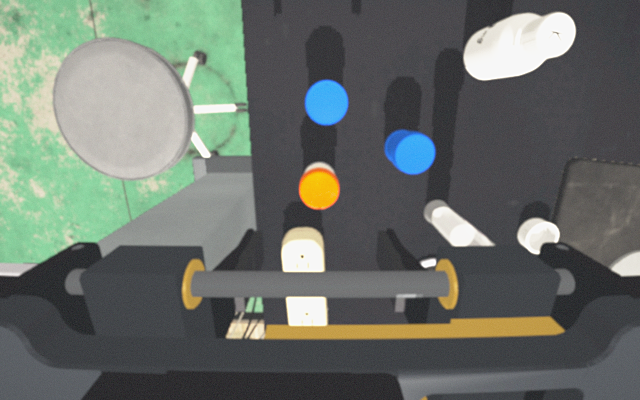

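The jar cap is at (319,188), with the blue look-alikes at (327,102) and (410,153). My mask caught the gold gripper trim instead, so I restrict it to the region above the gripper.

```bash
sed -i 's/orange=(3,20)/orange=(3,26)/; s/max(blobs(cmask(im,c))/max(blobs(cmask(im[:225],c))/' h.py
sed -i 's/^D=.*/D=dict(left=(.488,.150),middle=(.5005,.055),right=(.505,-.040),rear=(.589,.063))/' h.py
python3 - <<'E'
from h import *
im=cv2.imread("pics/w4.png")[:,:,::-1].copy(); T=np.load("pics/w4T.npy")
xy,d,s=cap_xy(im,T,'orange',.053,.038); print(xy,d,s)
assert abs(d-.041)<.005 and np.hypot(*(xy-S['jar']))<.012
zg=.038
pick(xy,zg,0,.16,.065,15)
place(D['right'],zg+.005,0,.13,.065)
im,T=snap("w5"); print(cap_xy(im,T,'orange',.058,.043))
arm.move_ptp([.51,.40,.23],R(90))
im,T=snap("w6"); print(observe()['time'])
cv2.imwrite('pics/c2.png',np.hstack([cv2.imread('pics/w5.png')[:,120:520],cv2.imread('pics/w6.png')[:,120:520]]))
E
```

```text
[0.34097368 0.2946575 ] 0.04286240834213587 [ 298  168   42   42 1411]
gap 0.03979890605136037 11.5333
gap 0.039948830036432015
hit False [ 0.50494028 -0.03999278  0.02717271] [-0.06161938 -0.45166023 -0.37231909] 15.15
t 16.5583
(array([ 0.5065439 , -0.03953143]), np.float64(0.043754881983578305), array([ 299,  174,   45,   46, 1573], dtype=int32))
18.3
```

View pics/c2.png

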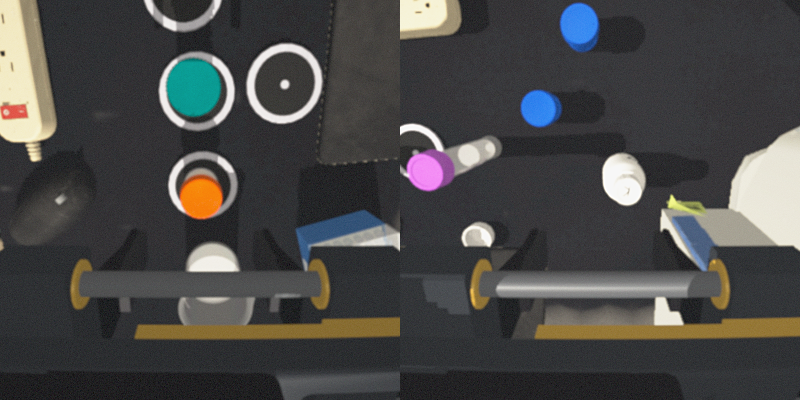

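The jar is on the right disc and the beaker is undisturbed. The bottle cap is at w6 pixel (347,189), with the instrument box close on its +y/+x side. I check clearances before choosing the jaw direction.

```bash
python3 - <<'E'
from h import *
im=cv2.imread("pics/w6.png"); T=np.load("pics/w6T.npy")
print("cap",onplane((347,189),"wrist",.1,T))
g=im[130:225,310:375].min(2)>120
for b,s in blobs(g,50):
    print(b+[310,130],s+[310,130,0,0,0])
for n,p in dict(boxcorner=(381,211),boxbot=(420,262),white=(450,190)).items(): print(n,[onplane(p,"wrist",z,T)[:2].round(3).tolist() for z in(0,.1,.2)])
for a in(135,150,165,180):
    print(a,[None if (j:=kinematics.ik([.51,.42,z],R(a))) is None else np.round(j).tolist() for z in(.03,.2)],kinematics.ik([*D['left'],.2],R(a)) is not None)
E
```

```text
cap [0.51383796 0.42825855 0.1       ]
[342.9 178.8] [ 322  153   43   53 1769]
boxcorner [[0.575, 0.487], [0.538, 0.465], [0.501, 0.443]]
boxbot [[0.658, 0.552], [0.6, 0.513], [0.542, 0.475]]
white [[0.544, 0.583], [0.515, 0.536], [0.486, 0.49]]
135 [[-6.0, 52.0, -59.0, 96.0, 50.0, 61.0, 54.0], [-2.0, 43.0, -67.0, 89.0, 41.0, 75.0, 60.0]] True
150 [[-5.0, 54.0, -61.0, 96.0, 52.0, 63.0, 67.0], [-1.0, 45.0, -70.0, 89.0, 43.0, 77.0, 74.0]] True
165 [[-4.0, 56.0, -64.0, 96.0, 55.0, 65.0, 81.0], [-0.0, 47.0, -73.0, 89.0, 45.0, 79.0, 87.0]] True
180 [[-3.0, 58.0, -67.0, 96.0, 57.0, 68.0, 94.0], [0.0, 49.0, -76.0, 89.0, 48.0, 81.0, 100.0]] True
```

```bash
python3 - <<'E'
from h import *
arm.move_ptp([.516-.012,.428-.0,.2],R(150))
im,T=snap("w7"); print(observe()['time'])
for c in((.516,.428),): print(proj([*c,.1],"wrist",T),proj([*c,0],"wrist",T))
g=im[100:240,250:400].min(2)>120
for b,s in blobs(g,200): print(b+[250,100],s+[250,100,0,0,0])
cv2.imwrite("pics/c3.png",cv2.resize(im[90:240,230:420,::-1],None,fx=4,fy=4,interpolation=2))
E
```

```text
19.1917
[309.74508731 200.46123954] [312.3189326  175.73260378]
[310.8 185.9] [ 288  157   47   60 2160]
```

View pics/c3.png

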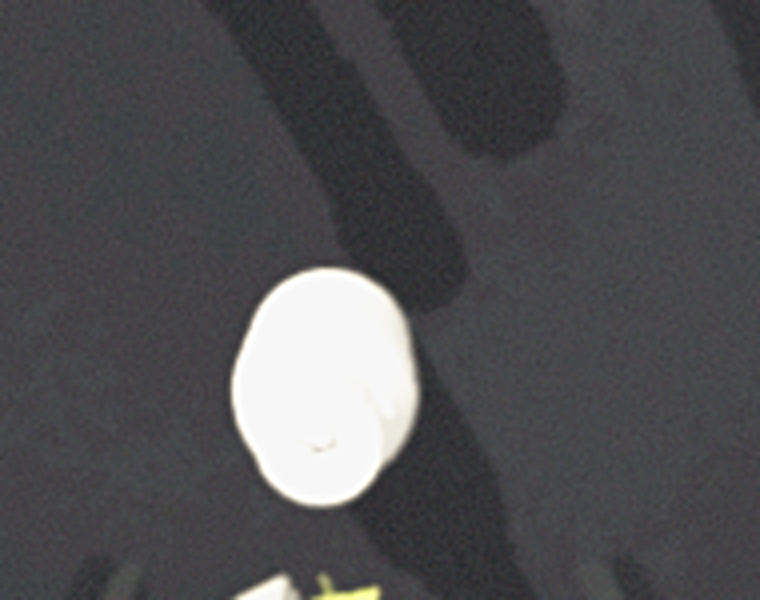

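The cap centre is at (310,200), against (309.7,200.5) predicted for (0.516,0.428), so the bottle position is confirmed. I pick and place it, then look at the tall tube.

```bash
python3 - <<'E'
from h import *
xy=(.516,.428); zg=.055
arm.movel([*xy,.2],velocity=.15)
pick(xy,zg,150,.18,.075,20)
place(D['left'],zg+.005,150,.15,.075)
im,T=snap("w8")
arm.move_ptp([.470,.252,.26],R(90)); im,T=snap("w9"); print(observe()['time'])
xy,d,s=cap_xy(im,T,'purple',.156,.137); print(xy,d,s)
cv2.imwrite('pics/c4.png',np.hstack([cv2.imread('pics/w8.png')[:,120:520],cv2.imread('pics/w9.png')[:,120:520]]))
E
```

```text
gap 0.04928763607105678 21.5083
gap 0.04908401260132437
hit False [0.48794829 0.15001376 0.04420804] [ 0.42311285  0.48232003 -0.18400167] 25.0167
t 26.5167
27.5917
[0.48293606 0.25274555] 0.036555349469886464 [303 187  34  36 663]
```

View pics/c4.png

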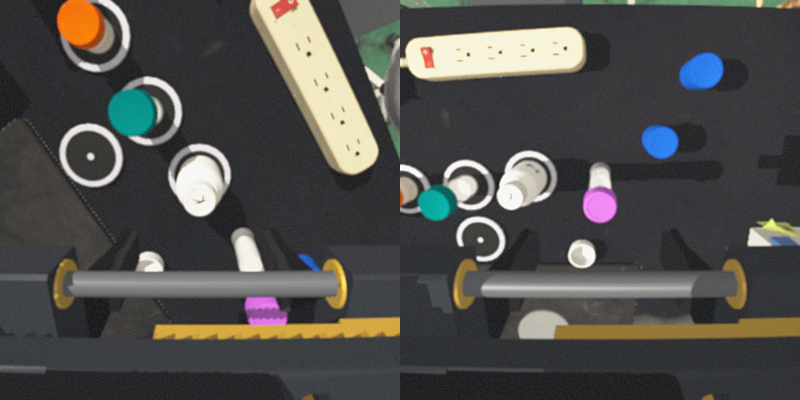

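All three are placed on their discs. The purple cap is at w9 (320,204), which puts the tall tube at (0.483,0.253). Now I pick it and place it on the rear disc.

```bash
python3 - <<'E'
from h import *
xy=(.483,.2527); zg=.146
arm.movel([*xy,.26],velocity=.15)
pick(xy,zg,90,.13,.065,15)
place(D['rear'],zg+.005,90,.1,.065)
arm.movel([.45,.06,.33],velocity=.25); im,T=snap("w10"); print(observe()['time'])
arm.move_ptp([.30,-.45,.3],R(0))
for n in("top","scene"):
    im=cams.get_image(n).copy(); cv2.imwrite(f"pics/{n}1.png",im[:,:,::-1])
    for c,z in dict(orange=.051,teal=.09,purple=.152).items():
        for b,s in blobs(cmask(im,c)):
            p=onplane(b,n,z)[:2]
            if min(np.hypot(*(p-np.array(q))) for q in D.values())<.03: print(n,c,p.round(4))
t=cv2.imread("pics/top1.png")[130:240,180:430]; s=cv2.imread("pics/scene1.png")[90:290,150:430]
s=cv2.resize(s,None,fx=1.9,fy=1.9); t=cv2.resize(t,None,fx=2.1,fy=2.1)
w=max(s.shape[1],t.shape[1]); f=lambda i:cv2.copyMakeBorder(i,0,0,0,w-i.shape[1],0)
o=np.vstack([f(t),f(s)])[:600]; cv2.imwrite("pics/fin.png",o); print(o.shape,observe()['time'])
E
```

```text
gap 0.033012847711756665 29.8417
gap 0.032903216757526416
hit False [0.58898357 0.06296985 0.13520123] [ 0.12595931  0.62518935 -0.56192097] 32.6417
t 34.0167
34.9
top orange [ 0.5063 -0.0413]
top teal [0.5004 0.0541]
top purple [0.5915 0.0636]
scene orange [ 0.5046 -0.0417]
scene teal [0.5008 0.05  ]
(600, 532, 3) 36.925
```

View pics/fin.png

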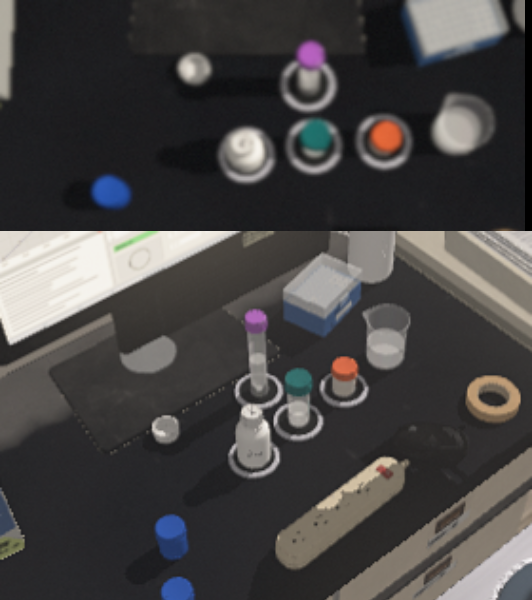

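View pics/w10.png

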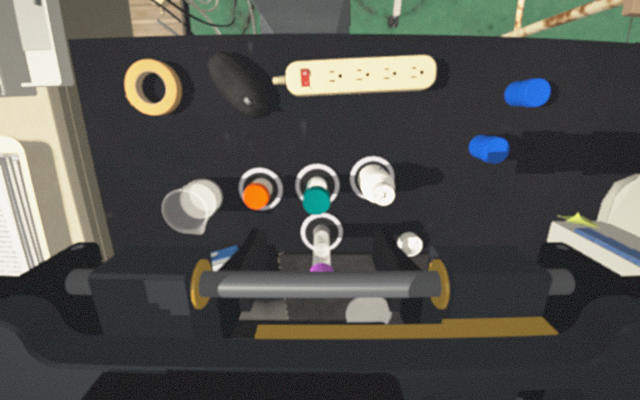

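All four stand upright on their discs with the beaker untouched, so I hand in.

```bash
python3 -c "
from bench import arm
arm.close_job()"
```

```text
the job is handed in; nothing more can be done
```

The four samples are set out and the job is handed in, at about 37 s of the 104 s allowed. The jar is on the right disc next to the beaker, the short tube in the middle, the white bottle on the left disc, and the tall tube on the rear disc. The gripper was clear of everything, and I never touched the beaker.

- **Position:** the final top view put the jar, short tube and tall tube within about 3 mm of their disc centres. The bottle's place was checked by eye only, and it looks upright and centred in the last pictures.
- **Disagreement:** in the scene view the short tube's cap read 5 mm off in y. The top and wrist views put it within 1 mm, so I took the scene reading as a bias of that view and left the tube alone.
- **Gap in the check:** the colour mask gave no reading for the tall tube's purple cap in the scene view. That picture shows it standing upright on the rear disc.
- **Placing:** no contact force was felt at any of the four placements, so each was released about 3 mm above its expected resting height. None tipped.

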